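Set the sliding fence to the pin and lock it

TASK

On the plywood jig, slide the beech fence along its slots towards the round steel setting pin until its end has pushed that sprung pin fully home against its hard stop, feeling for it and pressing firmly but gently (the square wooden peg at the other end belongs to an old set-up). Then turn the wing nut clockwise until it is fully tight, so that the fence stays locked there, and let go. Leave the other things on the bench and on the jig where they are.

Things in the scene. Friction and masses are not known exactly. Their poses are not given: they have to be found in the camera images.
- jig: fixed plywood base board, 200 (x) x 400 (y) x 18 mm thick, screwed to the bench. Origin: centre of its underside, on the bench top; x across the board, y along it (the direction in which the fence slides), z up
- fence: sliding fence: aluminium foot plate 106 (x) x 220 (y) x 8 mm on the board, slotted along y round two bolts, carrying a beech rail (see rail_grip) on its -x edge. Origin: middle of the foot's underside, 18 mm above the bench; axes as the jig's. Slides only along y, up to 44 mm either way from the jig's middle; resists with about 4 N while the nut is loose; held fast when it is tight
- rail_grip (a point): middle of the fence's beech rail, 20 mm thick (x; pinch it here), 220 mm long (y), 45 mm tall. The point is at x = -50, y = 0, z = 34 mm in the fence, 52 mm above the bench, 19 mm below the rail's top; the rail's square ends lie 110 mm either way along y. Axes as the fence's
- track: short scribed aluminium track, 12 x 66 x 3 mm, fixed on the board beyond one end of the rail (either one) and in line with it; it carries the setting pin: plain round steel, 12 mm diameter, top 69 mm above the bench. Origin: middle of the track's underside. Someone has set the pin anywhere within 11 mm either way of this origin along y (not measured: look or feel)
- track_top (a point): middle of the track's top face. The pin gives 3 mm on a soft spring (0.7 N per mm, about 2 N at the end), then stands against a hard stop: that is home, and the fence then rests there by its own friction. Pressing on it with more than 25 N is rough. If the fence is let back by 1.5 mm or more from home, it is not set
- peg: a fixed square wooden peg, 16 x 16 x 30 mm tall, on the board beyond the other end of the rail; not the mark. Origin: centre of its foot
- wing (a point): middle of the wing nut's bar: dark steel, 64 mm long (point's x axis), 12 mm thick (y; pinch here), 30 mm tall, 44.5 to 74.5 mm above the bench; this point lies on the upright bolt's axis, 59.5 mm above the bench, at jig x = 18, y = 54 mm. Bar and bolt do not move with the fence
- nut (a joint): turn of the wing nut, rad, growing clockwise seen from above. Starts loose at 0 to 0.3; its washer bites on the foot from about 0.7; hard stop at 1.5; from 1.2 on it counts as tight. Takes about 0.25 N m loose, up to 0.4 N m tight, and stays where it is left
- glue: bystander to be left alone: white glue bottle with a red cap, 64 mm diameter, 190 mm tall, upright. Origin: centre of its underside
- hammer: bystander to be left alone: hammer with a wooden handle, lying
- cork_block: bystander to be left alone: cork sanding block, 65 x 110 x 35 mm. Origin: centre of its underside
- carton: bystander to be left alone: small blue box, 80 x 70 x 50 mm. Origin: centre of its underside
- batten: bystander to be left alone: pale wooden batten, 30 x 360 x 22 mm, lying. Origin: centre of its underside
- tin: bystander to be left alone: small grey tin, 28 x 45 x 23 mm, on the jig's +x margin. Origin: centre of its underside
- offcut: bystander to be left alone: pale wooden offcut, 24 x 70 x 16 mm, on the jig's +x margin. Origin: centre of its underside

How it is judged:
By the outcome, as a careful person would: the job done as asked, in the order asked, and still so for the second after the job is handed in, with the robot touching nothing.
It also fails if it takes over 58 s, if anything falls off the work surface, if the arm or the gripper's body presses on something with over 40 N, if the wrist force passes 120 N, or if a joint passes its speed limit or range.

ROBOT

A 6-joint arm with a two-finger parallel gripper is mounted at the origin on the work surface. World frame = base frame: x ahead of the robot, y to its left, z up, the work surface at z = 0. Lengths are in m, angles in rad, forces in N, time in s.
With the tool pointing down it reaches from about 0.375 to 0.925 m from the base axis. Payload 5.7 kg.
Tool frame: the origin (TCP) lies at the very end of the fingers, on their centre line; the grasp point (between the pads) lies 19 mm behind it (grip_depth is the distance from the TCP to the grasp point, in m); z points along the fingers, y is the line along which they close (so a half turn about z gives the same grasp; the last joint's range is limited). The gripper opens to 85 mm and grips with 20 to 120 N. Pads are 22 mm wide; open, the fingers measure 114 mm over their backs; the gripper's body (76 mm by 85 mm) begins 54 mm behind the grasp point. The pads swing forward as they close: fully open they stand 13 mm farther back than shut.
Start: joints at [-1.234, 0.359, 1.51, -0, 1.272, -0.115], TCP at [0.262, -0.54, 0.231] pointing down, gripper open.
Joint ranges: [-2.97, 2.97], [-1.01, 2.36], [0.21, 2.38], [-0.96, 4.11], [0.2, 2.71], [-2.98, 2.98]. Speed limits (rad/s): [2.39, 2.39, 3.14, 3.14, 3.14, 3.14].

INTERFACE

Orientations are given as a unit quaternion [x, y, z, w].
In Python, from rig import sense, grab_frame, camera_info, job_done, grip_depth gives the robot as it stands.
- The arm moves only by the tool servo_tool, never from a script. Its argument "rows" is a list of rows, each an object of numbers: "tx", "ty", "tz": the shift along the tool's x, y, z in m; "turn": the turn about the tool's z in degrees; "hand": the opening, from 0 (shut) to 1 (fully open). In form: [{"tx": .., "ty": .., "tz": .., "turn": .., "hand": ..}, ...]. A call has 1 to 20 rows; each row shifts and turns the commanded pose from where the row before left it, along the tool's axes as they then stand; what a row does not reach is not made up. A row lasts 1/12 s, in which the tool goes at most 41.7 mm and 7.16 degrees, less where a joint would pass 70% of its speed; a pose out of reach is approached as far as the arm can. A call with a gripper value outside its range is refused whole. The fingers move at their own pace and stop on an object; "grip_force" is the grip in N (left out, the last holds). Time passes only in rows, so rows that do not move let the fingers close. It gives the time, the measured TCP pose, the force, the opening and the grip force at its end, in the units of the state.
- sense(): the state, without advancing time (a new reading comes with each control period).
- grab_frame(name): name is "scene" or "top" or "wrist"; returns the picture (420x560x3 uint8, blue, green, red); there is no depth.
- camera_info(name): a dict with "mtx" (3x3 intrinsics, pixels), "rvec" (rotation vector, rad) and "tvec" (3), from world to camera coordinates, as OpenCV has them; the wrist camera has in their place "mount" (4x4, takes a point from camera to tool coordinates, whose origin is the TCP and whose axes are the flange's). Camera axes: x right, y down, z forward; pixel columns grow to the right and rows downward; lengths in m; the calibration is good to about 2 mm. A picture is of the moment at which its call begins: read the wrist's pose just before it. camera_info takes no time and is no camera call.
- job_done(): hands the job in; it is judged then, once.
The state is a dict: "time_s": time; "q": joint angles; "qvel": joint speeds; "effort": joint torques, N m; "ee_pos": TCP position; "tcp_rot": TCP orientation; "force": force on the tool from outside, world axes, zero at the start; "ft_torque": the same for the moment, N m; "width": finger opening in m; "gripper_force": force on a finger pad.
Only numpy, scipy, OpenCV 4.12 (cv2) and the standard library are available. Lean on these libraries where they do the work, as an engineer would, in place of code of your own. Each camera call takes 0.05 s, during which the arm holds its last target. There are 200 camera calls.

## Working session

There is one attempt and no reset: what is moved stays moved. The work goes in short steps, Python scripts to look and compute and a tool call to move; the robot and the scene stay as the last step left them, time stands still between calls to the robot, and variables do not carry over. Pictures are saved under pics/ and viewed, at most 10 in all, crops included, and the job is handed in when it is done.

Besides the shell and the picture viewer there is one more tool, called after "Call:" by a JSON object that holds its "method" and its "body". servo_tool: Moves the arm, as the interface text tells. Its arguments: {"type":"object","properties":{"rows":{"type":"array"},"grip_force":{"type":"number"}},"required":["rows"]}

```bash
mkdir -p pics; ls; python3 - <<'E'
from rig import *
import cv2
for n in("top","scene"):
    cv2.imwrite(f"pics/{n}0.png",grab_frame(n)); print(n,camera_info(n))
print(camera_info("wrist"),grip_depth);print(sense())
E
```

```text
pics
top {'mtx': array([[470.52835933,   0.        , 275.34744777],
       [  0.        , 470.52835933, 202.9860359 ],
       [  0.        ,   0.        ,   1.        ]]), 'rvec': array([ 2.16774195, -2.18992484,  0.09548095]), 'tvec': array([0.01233782, 0.5605084 , 1.17583953])}
scene {'mtx': array([[403.15804585,   0.        , 289.3139901 ],
       [  0.        , 403.15804585, 211.1254262 ],
       [  0.        ,   0.        ,   1.        ]]), 'rvec': array([ 2.27777117,  1.19280435, -0.37002785]), 'tvec': array([-0.32976738, -0.33152068,  1.36155107])}
{'mtx': array([[293.3821811 ,   0.        , 283.58143457],
       [  0.        , 293.3821811 , 206.36783741],
       [  0.        ,   0.        ,   1.        ]]), 'mount': array([[ 1.01056784e-03, -9.60764824e-01, -2.77362455e-01,
         7.01924736e-02],
       [ 9.99999439e-01,  8.83302313e-04,  5.83790180e-04,
         4.85817716e-04],
       [-3.15890172e-04, -2.77362889e-01,  9.60765178e-01,
        -1.42642265e-01],
       [ 0.00000000e+00,  0.00000000e+00,  0.00000000e+00,
         1.00000000e+00]])} 0.0187
{'time_s': 0.1, 'q': array([-1.23411498e+00,  3.59410624e-01,  1.51131792e+00,  2.03140589e-05,
        1.27250062e+00, -1.15083061e-01]), 'qvel': array([-0.00193619, -0.00063103, -0.00330577, -0.00106873, -0.00065148,
        0.00161441]), 'effort': array([-2.98650921e-04, -5.28652453e+01, -2.79349172e+01, -2.77723557e-04,
        5.09937177e-03, -1.25816490e-05]), 'ee_pos': array([ 0.26173951, -0.53922711,  0.23055334]), 'tcp_rot': array([ 9.74597247e-01,  2.23963249e-01, -8.08300236e-05, -8.14310537e-04]), 'force': array([ 0.34339981, -0.89208162,  0.16630358]), 'ft_torque': array([-0.00924374,  0.01665515,  0.05410632]), 'gripper_force': 0.0, 'width': 0.08568637105621617}
```

View pics/top0.png

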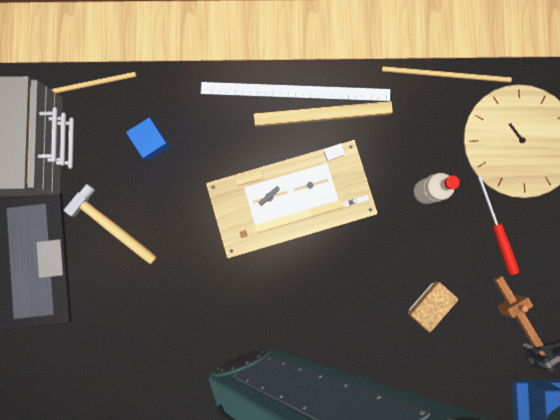

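View pics/scene0.png

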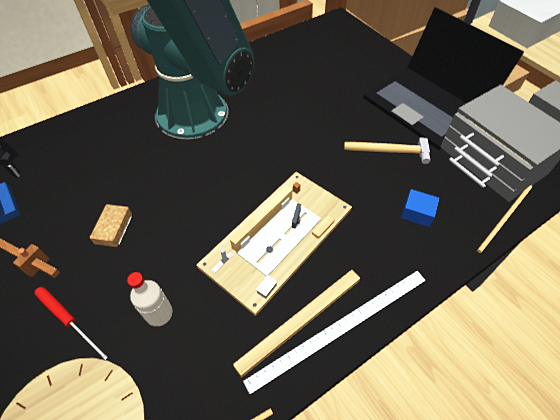

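The top view shows the jig with corners near (207,183), (355,140), (377,213) and (228,257). The rail is on the lower side and the track with the pin is on the right at about (352,203). The peg is at (243,234) and the wing nut at (268,195). Next I'll work out the jig's pose.

```bash
cat > h.py <<'E'
import numpy as np, cv2
from rig import *
from scipy.spatial.transform import Rotation as R
def cam(n,s=None):
    c=camera_info(n)
    if n=="wrist":
        s=s or sense(); M=c["mount"]; Rt=R.from_quat(s["tcp_rot"]).as_matrix()
        Rw=Rt@M[:3,:3]; p=s["ee_pos"]+Rt@M[:3,3]
        return c["mtx"],Rw,p
    Rc=cv2.Rodrigues(c["rvec"])[0]; return c["mtx"],Rc.T,-Rc.T@c["tvec"]
def ray(C,uv,z):
    K,Rw,p=C; d=(Rw@np.linalg.inv(K)@np.c_[np.asarray(uv,float).reshape(-1,2),np.ones(np.size(uv)//2)].T).T
    return p+d*((z-p[2])/d[:,2])[:,None]
def proj(C,P):
    K,Rw,p=C; q=(K@Rw.T@(np.atleast_2d(P)-p).T).T; return q[:,:2]/q[:,2:]
E
python3 - <<'E'
from h import *
I=cv2.imread("pics/top0.png"); C=cam("top")
m=(I.max(2)>75).astype(np.uint8); m[:125]=0;m[270:]=0;m[:,:195]=0;m[:,385:]=0
cs=max(cv2.findContours(m,0,2)[0],key=cv2.contourArea)
P=ray(C,cs.reshape(-1,2),.018)
r=cv2.minAreaRect((P[:,:2]*1000).astype(np.float32)); print(r,cv2.boxPoints(r))
P4=cv2.resize(I[130:265,200:385],None,fx=4,fy=4,interpolation=2); cv2.imwrite("pics/topc.png",P4)
E
```

```text
((592.8548583984375, -17.703582763671875), (368.8514099121094, 440.3948059082031), 11.707976341247559) [[ 367.58298  160.48819]
 [ 456.94943 -270.74402]
 [ 818.1267  -195.89536]
 [ 728.76025  235.33685]]
```

View pics/topc.png

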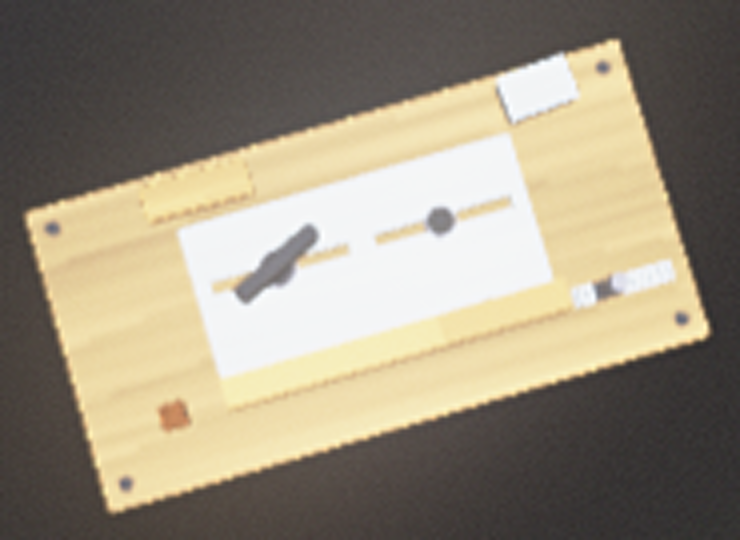

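The crop shows the jig corners at about (25,212), (618,40), (710,335) and (110,513), and the wing bar from (310,232) to (243,297). The rail's pin end is near (568,297). The pin is on the track at about (605,287).

```bash
cat >> h.py <<'E'
def jig2w(o,th,P):
    c,s=np.cos(th),np.sin(th); P=np.atleast_2d(P); return np.c_[P[:,:2]@np.array([[c,s],[-s,c]])+o,P[:,2]]
def w2jig(o,th,P):
    c,s=np.cos(th),np.sin(th); return np.c_[(np.atleast_2d(P)[:,:2]-o)@np.array([[c,-s],[s,c]]),np.atleast_2d(P)[:,2]]
E
python3 - <<'E'
from h import *
C=cam("top"); f=lambda a:(np.array(a)+.5)/4-.5+[200,130]
k=ray(C,f([(25,212),(618,40),(710,335),(110,513)]),.018)[:,:2]
m=np.array([(.1,.2),(.1,-.2),(-.1,-.2),(-.1,.2)])
o=k.mean(0); A=(k-o).T@m; th=np.arctan2(A[1,0]-A[0,1],A[0,0]+A[1,1])
print("o",o,"th",np.degrees(th)); print(np.linalg.norm(np.roll(k,1,0)-k,axis=1))
J=lambda uv,z:(w2jig(o,th,ray(C,f(uv),z))*1e3).round(1)
print("wing",J([(310,232),(243,297)],.0745),"white foot corners",J([(178,230),(512,135)],.026))
print("rail pin-end",J([(566,283),(571,312)],.071),"peg",J([(174,415)],.048))
print("track ends",J([(575,297),(673,270)],.021),"pin top",J([(625,281)],.069),J([(605,287)],.021))
print("wing w",jig2w(o,th,[(.018,.054,.06),(-.05,0,.052)]), "tool y dir in world",R.from_quat(sense()["tcp_rot"]).as_matrix().round(3))
E
```

```text
o [ 0.57345374 -0.03444735] th 15.808490690571604
[0.20035498 0.39907362 0.19962657 0.39910306]
wing [[29.7 29.5 74.5]
 [ 2.9 80.  74.5]] white foot corners [[  60.1  108.1   26. ]
 [  58.6 -114.3   26. ]]
rail pin-end [[ -44.3 -112.3   71. ]
 [ -62.2 -110.    71. ]] peg [[-53.2 141.8  48. ]]
track ends [[ -52.2 -123.2   21. ]
 [ -53.3 -188.5   21. ]] pin top [[ -53.3 -147.7   69. ]] [[ -51.5 -143.5   21. ]]
wing w [[ 0.57606211  0.02241385  0.06      ]
 [ 0.52534486 -0.0480685   0.052     ]] tool y dir in world [[ 0.9    0.437 -0.001]
 [ 0.437 -0.9    0.002]
 [ 0.    -0.002 -1.   ]]
```

Call:
{"method": "servo_tool", "body": {"rows": [{"tx": 0.0282,"ty": -0.0204},{"tx": 0.0282,"ty": -0.0204},{"tx": 0.0282,"ty": -0.0204},{"tx": 0.0282,"ty": -0.0204},{"tx": 0.0282,"ty": -0.0204},{"tx": 0.0282,"ty": -0.0204},{"tx": 0.0282,"ty": -0.0204},{"tx": 0.0282,"ty": -0.0204},{"tx": 0.0282,"ty": -0.0204},{"tx": 0.0282,"ty": -0.0204},{"tx": 0.0282,"ty": -0.0204},{"tx": 0.0282,"ty": -0.0204},{"tx": 0.0282,"ty": -0.0204},{"tx": 0.0282,"ty": -0.0204},{"tx": 0.0282,"ty": -0.0204},{"tx": 0.0282,"ty": -0.0204}]}}

```text
$.rows[0]: bad value
```

Call:
{"method": "servo_tool", "body": {"rows": [{"turn": -6.66,"hand": 0.6},{"turn": -6.66},{"turn": -6.66},{"turn": -6.66},{"turn": -6.66},{"turn": -6.66},{"turn": -6.66},{"turn": -6.66},{"turn": -6.66},{"turn": -6.66},{"turn": -6.66},{"turn": -6.66},{},{}]}}

```text
$.rows[0]: bad value
```

```bash
python3 - <<'E'
from h import *
s=sense(); I=grab_frame("wrist"); cv2.imwrite("pics/w1.png",I); np.save("w1.npy",{k:s[k] for k in("ee_pos","tcp_rot")},allow_pickle=True)
print(s["ee_pos"],R.from_quat(s["tcp_rot"]).as_matrix().round(3),s["q"].round(2),s["width"])
o=np.array([.57345,-.03445]);th=np.radians(15.81)
print(w2jig(o,th,s["ee_pos"]))
C=cam("wrist",s);print(proj(C,jig2w(o,th,[(.018,.054,.0745),(-.05,0,.071),(-.05,.11,.071)])))
E
```

```text
[ 0.26173951 -0.53922711  0.23055334] [[ 0.9    0.437 -0.001]
 [ 0.437 -0.9    0.002]
 [ 0.    -0.002 -1.   ]] [-1.23  0.36  1.51  0.    1.27 -0.12] 0.08568637105621617
[[-0.43744423 -0.40075667  0.23055334]]
[[-389.07874197 -750.03533902]
 [-234.65029355 -508.40450253]
 [-426.45954956 -559.60010167]]
```

View pics/w1.png

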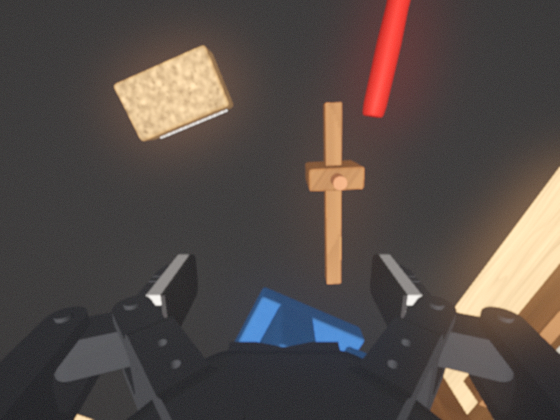

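The moves were refused because each row needs all five keys, so this picture is still of the start pose, with the cork block at the upper left. I'll resend with complete rows.

Call:
{"method": "servo_tool", "body": {"rows": [{"tx": 0.0282,"ty": -0.0204,"tz": 0,"turn": 0,"hand": 1},{"tx": 0.0282,"ty": -0.0204,"tz": 0,"turn": 0,"hand": 1},{"tx": 0.0282,"ty": -0.0204,"tz": 0,"turn": 0,"hand": 1},{"tx": 0.0282,"ty": -0.0204,"tz": 0,"turn": 0,"hand": 1},{"tx": 0.0282,"ty": -0.0204,"tz": 0,"turn": 0,"hand": 1},{"tx": 0.0282,"ty": -0.0204,"tz": 0,"turn": 0,"hand": 1},{"tx": 0.0282,"ty": -0.0204,"tz": 0,"turn": 0,"hand": 1},{"tx": 0.0282,"ty": -0.0204,"tz": 0,"turn": 0,"hand": 1},{"tx": 0.0282,"ty": -0.0204,"tz": 0,"turn": 0,"hand": 1},{"tx": 0.0282,"ty": -0.0204,"tz": 0,"turn": 0,"hand": 1},{"tx": 0.0282,"ty": -0.0204,"tz": 0,"turn": 0,"hand": 1},{"tx": 0.0282,"ty": -0.0204,"tz": 0,"turn": 0,"hand": 1},{"tx": 0.0282,"ty": -0.0204,"tz": 0,"turn": 0,"hand": 1},{"tx": 0.0282,"ty": -0.0204,"tz": 0,"turn": 0,"hand": 1},{"tx": 0.0282,"ty": -0.0204,"tz": 0,"turn": 0,"hand": 1},{"tx": 0.0282,"ty": -0.0204,"tz": 0,"turn": 0,"hand": 1}]}}

```text
time_s: 1.48
ee_pos: [0.5257, -0.0474, 0.2312]
tcp_rot: [0.975, 0.224, -0.0, -0.0]
force: [0.3, -0.0, 0.4]
width: 0.0855
gripper_force: 0.0
```

Call:
{"method": "servo_tool", "body": {"rows": [{"tx": 0,"ty": 0,"tz": 0,"turn": -6.66,"hand": 0.6},{"tx": 0,"ty": 0,"tz": 0,"turn": -6.66,"hand": 0.6},{"tx": 0,"ty": 0,"tz": 0,"turn": -6.66,"hand": 0.6},{"tx": 0,"ty": 0,"tz": 0,"turn": -6.66,"hand": 0.6},{"tx": 0,"ty": 0,"tz": 0,"turn": -6.66,"hand": 0.6},{"tx": 0,"ty": 0,"tz": 0,"turn": -6.66,"hand": 0.6},{"tx": 0,"ty": 0,"tz": 0,"turn": -6.66,"hand": 0.6},{"tx": 0,"ty": 0,"tz": 0,"turn": -6.66,"hand": 0.6},{"tx": 0,"ty": 0,"tz": 0,"turn": -6.66,"hand": 0.6},{"tx": 0,"ty": 0,"tz": 0,"turn": -6.66,"hand": 0.6},{"tx": 0,"ty": 0,"tz": 0,"turn": -6.66,"hand": 0.6},{"tx": 0,"ty": 0,"tz": 0,"turn": -6.66,"hand": 0.6},{"tx": 0,"ty": 0,"tz": 0,"turn": 0,"hand": 0.6},{"tx": 0,"ty": 0,"tz": 0,"turn": 0,"hand": 0.6}]}}

```text
time_s: 2.65
ee_pos: [0.5252, -0.0491, 0.2311]
tcp_rot: [0.605, 0.797, -0.0, -0.0]
force: [-0.2, -0.3, -0.6]
width: 0.0515
gripper_force: 0.0
```

```bash
cat > look.py <<'E'
from h import *
import sys
s=sense(); I=grab_frame("wrist"); cv2.imwrite(f"pics/{sys.argv[1]}.png",I)
np.savez(sys.argv[1],ee_pos=s["ee_pos"],tcp_rot=s["tcp_rot"])
print(s["time_s"],s["ee_pos"],R.from_quat(s["tcp_rot"]).as_matrix().round(3),s["q"].round(2),s["width"],s["force"])
o=np.array([.57345,-.03445]);th=np.radians(15.81)
print(w2jig(o,th,s["ee_pos"]))
C=cam("wrist",s);print(proj(C,jig2w(o,th,[(.018,.054,.0745),(-.05,0,.071),(-.05,.11,.071)])))
E
python3 look.py w2
```

```text
2.65 [ 0.52517657 -0.04908461  0.23112557] [[-0.269  0.963 -0.   ]
 [ 0.963  0.269  0.   ]
 [ 0.    -0.    -1.   ]] [-0.22  0.26  1.67  0.    1.22 -0.5 ] 0.05145083267949242 [-0.16409125 -0.32526683 -0.63032277]
[[-0.05043444 -0.00092899  0.23112557]]
[[352.3982917  137.11864101]
 [284.09287402 189.55995739]
 [283.85512816  76.79867307]]
```

View pics/w2.png

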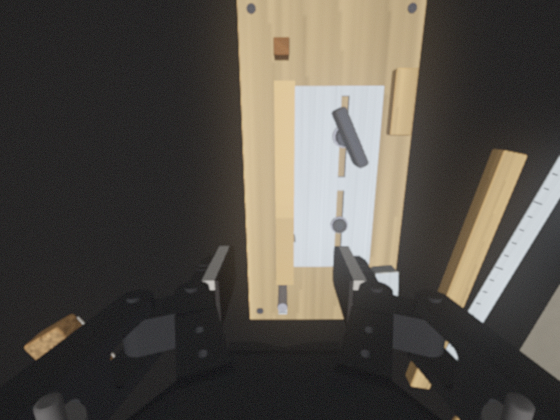

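The wrist view shows the rail at columns 275–294, centred between the fingers. The wing bar is at (350,137), the pin at (282,298) and the peg at (281,47), all in agreement with the estimated pose. I'll descend and pinch the rail.

Call:
{"method": "servo_tool", "body": {"rows": [{"tx": 0,"ty": 0,"tz": 0.025,"turn": 0,"hand": 0.6},{"tx": 0,"ty": 0,"tz": 0.025,"turn": 0,"hand": 0.6},{"tx": 0,"ty": 0,"tz": 0.025,"turn": 0,"hand": 0.6},{"tx": 0,"ty": 0,"tz": 0.025,"turn": 0,"hand": 0.6},{"tx": 0,"ty": 0,"tz": 0.025,"turn": 0,"hand": 0.6},{"tx": 0,"ty": 0,"tz": 0.025,"turn": 0,"hand": 0.6},{"tx": 0,"ty": 0,"tz": 0.02,"turn": 0,"hand": 0.6},{"tx": 0,"ty": 0,"tz": 0.015,"turn": 0,"hand": 0.6},{"tx": 0,"ty": 0,"tz": 0.011,"turn": 0,"hand": 0.6},{"tx": 0,"ty": 0,"tz": 0,"turn": 0,"hand": 0.6},{"tx": 0,"ty": 0,"tz": 0,"turn": 0,"hand": 0.6},{"tx": 0,"ty": 0,"tz": 0,"turn": 0,"hand": 0.6}]}}

```text
time_s: 3.7
ee_pos: [0.5261, -0.0493, 0.036]
tcp_rot: [0.603, 0.797, 0.0, 0.001]
force: [0.7, -0.5, 0.1]
width: 0.0511
gripper_force: 0.0
```

Call:
{"method": "servo_tool", "body": {"rows": [{"tx": 0,"ty": 0,"tz": 0,"turn": 0,"hand": 0.15},{"tx": 0,"ty": 0,"tz": 0,"turn": 0,"hand": 0.15},{"tx": 0,"ty": 0,"tz": 0,"turn": 0,"hand": 0.15},{"tx": 0,"ty": 0,"tz": 0,"turn": 0,"hand": 0.15},{"tx": 0,"ty": 0,"tz": 0,"turn": 0,"hand": 0.15},{"tx": 0,"ty": 0,"tz": 0,"turn": 0,"hand": 0.15},{"tx": 0,"ty": 0,"tz": 0,"turn": 0,"hand": 0.15},{"tx": 0,"ty": 0,"tz": 0,"turn": 0,"hand": 0.15},{"tx": 0,"ty": 0,"tz": 0,"turn": 0,"hand": 0.15},{"tx": 0,"ty": 0,"tz": 0,"turn": 0,"hand": 0.15}], "grip_force": 40}}

```text
time_s: 4.53
ee_pos: [0.526, -0.0493, 0.0363]
tcp_rot: [0.603, 0.798, 0.0, 0.001]
force: [-1.3, 0.0, 6.5]
width: 0.0197
gripper_force: 39.5
```

Call:
{"method": "servo_tool", "body": {"rows": [{"tx": -0.003,"ty": 0,"tz": 0,"turn": 0,"hand": 0.15},{"tx": -0.003,"ty": 0,"tz": 0,"turn": 0,"hand": 0.15},{"tx": -0.003,"ty": 0,"tz": 0,"turn": 0,"hand": 0.15},{"tx": -0.003,"ty": 0,"tz": 0,"turn": 0,"hand": 0.15},{"tx": -0.003,"ty": 0,"tz": 0,"turn": 0,"hand": 0.15},{"tx": -0.002,"ty": 0,"tz": 0,"turn": 0,"hand": 0.15},{"tx": -0.001,"ty": 0,"tz": 0,"turn": 0,"hand": 0.15}]}}

```text
time_s: 5.12
ee_pos: [0.5307, -0.0661, 0.0363]
tcp_rot: [0.603, 0.797, 0.001, 0.0]
force: [-1.4, 4.9, 7.2]
width: 0.0195
gripper_force: 39.8
```

Call:
{"method": "servo_tool", "body": {"rows": [{"tx": -0.0005,"ty": 0,"tz": 0,"turn": 0,"hand": 0.15},{"tx": -0.0005,"ty": 0,"tz": 0,"turn": 0,"hand": 0.15},{"tx": -0.0005,"ty": 0,"tz": 0,"turn": 0,"hand": 0.15},{"tx": -0.0005,"ty": 0,"tz": 0,"turn": 0,"hand": 0.15},{"tx": -0.0005,"ty": 0,"tz": 0,"turn": 0,"hand": 0.15},{"tx": -0.0005,"ty": 0,"tz": 0,"turn": 0,"hand": 0.15}]}}

```text
time_s: 5.62
ee_pos: [0.5314, -0.0687, 0.0363]
tcp_rot: [0.603, 0.798, 0.001, 0.0]
force: [-1.9, 3.8, 7.5]
width: 0.0196
gripper_force: 39.7
```

Call:
{"method": "servo_tool", "body": {"rows": [{"tx": -0.0005,"ty": 0,"tz": 0,"turn": 0,"hand": 0.15},{"tx": -0.0005,"ty": 0,"tz": 0,"turn": 0,"hand": 0.15},{"tx": -0.0005,"ty": 0,"tz": 0,"turn": 0,"hand": 0.15},{"tx": -0.0005,"ty": 0,"tz": 0,"turn": 0,"hand": 0.15}]}}

```text
time_s: 5.95
ee_pos: [0.532, -0.0706, 0.0363]
tcp_rot: [0.603, 0.798, 0.001, 0.0]
force: [-0.9, 3.7, 7.5]
width: 0.0198
gripper_force: 39.7
```

Call:
{"method": "servo_tool", "body": {"rows": [{"tx": -0.0005,"ty": 0,"tz": 0,"turn": 0,"hand": 0.15},{"tx": -0.0005,"ty": 0,"tz": 0,"turn": 0,"hand": 0.15},{"tx": -0.0005,"ty": 0,"tz": 0,"turn": 0,"hand": 0.15},{"tx": -0.0005,"ty": 0,"tz": 0,"turn": 0,"hand": 0.15}]}}

```text
time_s: 6.28
ee_pos: [0.5325, -0.0726, 0.0363]
tcp_rot: [0.603, 0.797, 0.001, 0.0]
force: [-1.3, 4.2, 7.0]
width: 0.0195
gripper_force: 39.7
```

Call:
{"method": "servo_tool", "body": {"rows": [{"tx": -0.0005,"ty": 0,"tz": 0,"turn": 0,"hand": 0.15},{"tx": -0.0005,"ty": 0,"tz": 0,"turn": 0,"hand": 0.15},{"tx": -0.0005,"ty": 0,"tz": 0,"turn": 0,"hand": 0.15},{"tx": -0.0005,"ty": 0,"tz": 0,"turn": 0,"hand": 0.15}]}}

```text
time_s: 6.62
ee_pos: [0.5331, -0.0745, 0.0363]
tcp_rot: [0.603, 0.797, 0.001, 0.0]
force: [-0.4, 3.7, 7.2]
width: 0.0198
gripper_force: 39.7
```

Call:
{"method": "servo_tool", "body": {"rows": [{"tx": -0.0005,"ty": 0,"tz": 0,"turn": 0,"hand": 0.15},{"tx": -0.0005,"ty": 0,"tz": 0,"turn": 0,"hand": 0.15},{"tx": -0.0005,"ty": 0,"tz": 0,"turn": 0,"hand": 0.15}]}}

```text
time_s: 6.87
ee_pos: [0.5334, -0.0758, 0.0363]
tcp_rot: [0.603, 0.797, 0.001, 0.0]
force: [-1.3, 4.5, 7.1]
width: 0.0199
gripper_force: 39.8
```

Call:
{"method": "servo_tool", "body": {"rows": [{"tx": -0.0005,"ty": 0,"tz": 0,"turn": 0,"hand": 0.15},{"tx": -0.0005,"ty": 0,"tz": 0,"turn": 0,"hand": 0.15},{"tx": -0.0005,"ty": 0,"tz": 0,"turn": 0,"hand": 0.15}]}}

```text
time_s: 7.12
ee_pos: [0.5338, -0.0771, 0.0363]
tcp_rot: [0.603, 0.797, 0.001, 0.0]
force: [-1.1, 6.6, 7.2]
width: 0.0193
gripper_force: 39.8
```

Call:
{"method": "servo_tool", "body": {"rows": [{"tx": -0.0005,"ty": 0,"tz": 0,"turn": 0,"hand": 0.15},{"tx": -0.0005,"ty": 0,"tz": 0,"turn": 0,"hand": 0.15}]}}

```text
time_s: 7.28
ee_pos: [0.534, -0.0778, 0.0363]
tcp_rot: [0.603, 0.797, 0.001, -0.0]
force: [-0.2, 8.1, 8.9]
width: 0.0199
gripper_force: 39.9
```

Call:
{"method": "servo_tool", "body": {"rows": [{"tx": -0.0005,"ty": 0,"tz": 0,"turn": 0,"hand": 0.15},{"tx": -0.0005,"ty": 0,"tz": 0,"turn": 0,"hand": 0.15}]}}

```text
time_s: 7.45
ee_pos: [0.534, -0.0779, 0.0363]
tcp_rot: [0.604, 0.797, 0.001, -0.001]
force: [-1.1, 12.6, 10.4]
width: 0.0191
gripper_force: 40.1
```

Call:
{"method": "servo_tool", "body": {"rows": [{"tx": -0.0004,"ty": 0,"tz": 0,"turn": 0,"hand": 0.15},{"tx": 0,"ty": 0,"tz": 0,"turn": 0,"hand": 0.15},{"tx": 0,"ty": 0,"tz": 0,"turn": 0,"hand": 0.15},{"tx": 0,"ty": 0,"tz": 0,"turn": 0,"hand": 0.15}]}}

```text
time_s: 7.78
ee_pos: [0.534, -0.0779, 0.0363]
tcp_rot: [0.604, 0.797, 0.001, -0.001]
force: [-1.1, 11.0, 8.9]
width: 0.0191
gripper_force: 40.1
```

Call:
{"method": "servo_tool", "body": {"rows": [{"tx": 0,"ty": 0,"tz": 0,"turn": 0,"hand": 0.5},{"tx": 0,"ty": 0,"tz": 0,"turn": 0,"hand": 0.5},{"tx": 0,"ty": 0,"tz": 0,"turn": 0,"hand": 0.5},{"tx": 0,"ty": 0,"tz": 0,"turn": 0,"hand": 0.5},{"tx": 0,"ty": 0,"tz": 0,"turn": 0,"hand": 0.5},{"tx": 0,"ty": 0,"tz": -0.02,"turn": 0,"hand": 0.5},{"tx": 0,"ty": 0,"tz": -0.025,"turn": 0,"hand": 0.5},{"tx": 0,"ty": 0,"tz": -0.03,"turn": 0,"hand": 0.5},{"tx": 0,"ty": 0,"tz": -0.03,"turn": 0,"hand": 0.5},{"tx": 0,"ty": 0,"tz": -0.025,"turn": 0,"hand": 0.5},{"tx": 0.021,"ty": 0.017,"tz": 0,"turn": 0,"hand": 0.5},{"tx": 0.021,"ty": 0.017,"tz": 0,"turn": 0,"hand": 0.5},{"tx": 0.021,"ty": 0.017,"tz": 0,"turn": 0,"hand": 0.5},{"tx": 0.021,"ty": 0.017,"tz": 0,"turn": 0,"hand": 0.5},{"tx": 0,"ty": 0,"tz": 0,"turn": -6,"hand": 0.5},{"tx": 0,"ty": 0,"tz": 0,"turn": -6,"hand": 0.5},{"tx": 0,"ty": 0,"tz": 0,"turn": -6,"hand": 0.5},{"tx": 0,"ty": 0,"tz": 0,"turn": -6,"hand": 0.5},{"tx": 0,"ty": 0,"tz": 0,"turn": 0,"hand": 0.5},{"tx": 0,"ty": 0,"tz": 0,"turn": 0,"hand": 0.5}]}}

```text
time_s: 9.45
ee_pos: [0.5766, 0.0189, 0.1651]
tcp_rot: [0.426, 0.905, -0.0, -0.0]
force: [0.2, -0.1, -0.9]
width: 0.0427
gripper_force: 0.0
```

```bash
python3 look.py w3
```

```text
9.45 [0.57658133 0.01891077 0.16512874] [[-0.638  0.77  -0.   ]
 [ 0.77   0.638  0.   ]
 [ 0.    -0.    -1.   ]] [-0.09  0.39  1.64  0.    1.11 -0.78] 0.04272463256085355 [ 0.17884102 -0.14382414 -0.91902912]
[[0.01755092 0.05048903 0.16512874]]
[[286.15562793 205.87015154]
 [188.28733022 229.19781844]
 [234.65295392 105.59647389]]
```

View pics/w3.png

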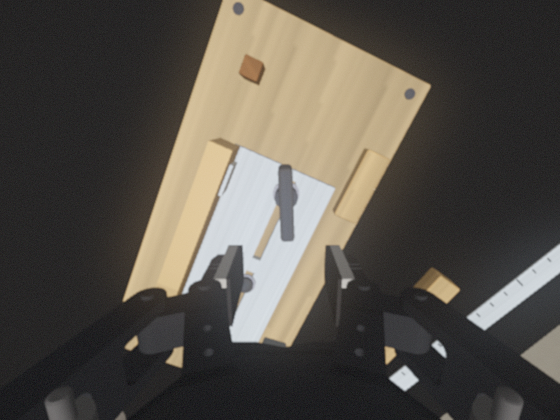

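The bar runs from (285,166) to (287,240), so it lies along the tool x axis within 1.5° and is centred at about (286,203). I'll descend onto it and pinch.

Call:
{"method": "servo_tool", "body": {"rows": [{"tx": 0.004,"ty": 0.002,"tz": 0,"turn": -1.5,"hand": 0.5},{"tx": 0,"ty": 0,"tz": 0.018,"turn": 0,"hand": 0.5},{"tx": 0,"ty": 0,"tz": 0.018,"turn": 0,"hand": 0.5},{"tx": 0,"ty": 0,"tz": 0.018,"turn": 0,"hand": 0.5},{"tx": 0,"ty": 0,"tz": 0.018,"turn": 0,"hand": 0.5},{"tx": 0,"ty": 0,"tz": 0.018,"turn": 0,"hand": 0.5},{"tx": 0,"ty": 0,"tz": 0.015,"turn": 0,"hand": 0.5},{"tx": 0,"ty": 0,"tz": 0.013,"turn": 0,"hand": 0.5},{"tx": 0,"ty": 0,"tz": 0,"turn": 0,"hand": 0.5},{"tx": 0,"ty": 0,"tz": 0,"turn": 0,"hand": 0.5},{"tx": 0,"ty": 0,"tz": 0,"turn": 0,"hand": 0.5}]}}

```text
time_s: 10.42
ee_pos: [0.5762, 0.0235, 0.0479]
tcp_rot: [0.412, 0.911, 0.0, 0.0]
force: [0.3, -0.6, 1.0]
width: 0.0427
gripper_force: 0.0
```

Call:
{"method": "servo_tool", "body": {"rows": [{"tx": 0,"ty": 0,"tz": 0,"turn": 0,"hand": 0.05},{"tx": 0,"ty": 0,"tz": 0,"turn": 0,"hand": 0.05},{"tx": 0,"ty": 0,"tz": 0,"turn": 0,"hand": 0.05},{"tx": 0,"ty": 0,"tz": 0,"turn": 0,"hand": 0.05},{"tx": 0,"ty": 0,"tz": 0,"turn": 0,"hand": 0.05},{"tx": 0,"ty": 0,"tz": 0,"turn": 0,"hand": 0.05},{"tx": 0,"ty": 0,"tz": 0,"turn": 0,"hand": 0.05},{"tx": 0,"ty": 0,"tz": 0,"turn": 0,"hand": 0.05},{"tx": 0,"ty": 0,"tz": 0,"turn": 0,"hand": 0.05},{"tx": 0,"ty": 0,"tz": 0,"turn": 0,"hand": 0.05}], "grip_force": 60}}

```text
time_s: 11.25
ee_pos: [0.5759, 0.023, 0.0484]
tcp_rot: [0.412, 0.911, -0.0, 0.001]
force: [-1.5, -2.0, 5.9]
width: 0.0109
gripper_force: 58.7
```

```bash
cat >st.py <<'E'
from h import *
s=sense(); M=R.from_quat(s["tcp_rot"]).as_matrix()
o=np.array([.57345,-.03445]);th=np.radians(15.81)
print(s["time_s"],"jig",(w2jig(o,th,s["ee_pos"])*1e3).round(1),"toolx in jig deg",np.degrees(np.arctan2(M[1,0],M[0,0])-th)%360,"F",s["force"].round(1),"T",s["ft_torque"].round(2),s["width"],s["gripper_force"],"q6",s["q"][5])
E
python3 st.py
```

```text
11.25 jig [[18.  54.6 48.4]] toolx in jig deg 115.53474950573002 F [-1.5 -2.   5.9] T [-0.25  0.3   0.23] 0.010946821925734911 58.74707579612732 q6 -0.8005679288625647
```

Call:
{"method": "servo_tool", "body": {"rows": [{"tx": 0,"ty": 0,"tz": 0,"turn": 4,"hand": 0.05},{"tx": 0,"ty": 0,"tz": 0,"turn": 4,"hand": 0.05},{"tx": 0,"ty": 0,"tz": 0,"turn": 4,"hand": 0.05},{"tx": 0,"ty": 0,"tz": 0,"turn": 4,"hand": 0.05},{"tx": 0,"ty": 0,"tz": 0,"turn": 4,"hand": 0.05},{"tx": 0,"ty": 0,"tz": 0,"turn": 4,"hand": 0.05},{"tx": 0,"ty": 0,"tz": 0,"turn": 4,"hand": 0.05},{"tx": 0,"ty": 0,"tz": 0,"turn": 4,"hand": 0.05},{"tx": 0,"ty": 0,"tz": 0,"turn": 4,"hand": 0.05},{"tx": 0,"ty": 0,"tz": 0,"turn": 4,"hand": 0.05},{"tx": 0,"ty": 0,"tz": 0,"turn": 4,"hand": 0.05},{"tx": 0,"ty": 0,"tz": 0,"turn": 4,"hand": 0.05},{"tx": 0,"ty": 0,"tz": 0,"turn": 4,"hand": 0.05},{"tx": 0,"ty": 0,"tz": 0,"turn": 4,"hand": 0.05},{"tx": 0,"ty": 0,"tz": 0,"turn": 4,"hand": 0.05}]}}

```text
time_s: 12.5
ee_pos: [0.5767, 0.0231, 0.0485]
tcp_rot: [0.813, 0.582, 0.001, 0.001]
force: [1.2, -0.9, 4.1]
width: 0.0109
gripper_force: 58.6
```

```bash
python3 st.py
```

```text
12.5 jig [[18.8 54.5 48.5]] toolx in jig deg 55.35519080948066 F [ 1.2 -0.9  4.1] T [-0.22  0.01  0.36] 0.010944682422963798 58.60519051551819 q6 0.2498494399640418
```

Call:
{"method": "servo_tool", "body": {"rows": [{"tx": 0,"ty": 0,"tz": 0,"turn": 2,"hand": 0.05},{"tx": 0,"ty": 0,"tz": 0,"turn": 2,"hand": 0.05},{"tx": 0,"ty": 0,"tz": 0,"turn": 2,"hand": 0.05},{"tx": 0,"ty": 0,"tz": 0,"turn": 2,"hand": 0.05},{"tx": 0,"ty": 0,"tz": 0,"turn": 2,"hand": 0.05}]}}

```text
time_s: 12.92
ee_pos: [0.5768, 0.023, 0.0485]
tcp_rot: [0.86, 0.51, 0.001, 0.001]
force: [-0.5, 0.1, 4.3]
width: 0.0113
gripper_force: 61.0
```

```bash
python3 st.py
```

```text
12.9167 jig [[18.9 54.4 48.5]] toolx in jig deg 45.479110619649305 F [-0.5  0.1  4.3] T [-0.16  0.01  0.92] 0.011347669054448986 60.99321484565735 q6 0.42235061262598017
```

Call:
{"method": "servo_tool", "body": {"rows": [{"tx": 0,"ty": 0,"tz": 0,"turn": 1,"hand": 0.05},{"tx": 0,"ty": 0,"tz": 0,"turn": 1,"hand": 0.05},{"tx": 0,"ty": 0,"tz": 0,"turn": 0,"hand": 0.05},{"tx": 0,"ty": 0,"tz": 0,"turn": 0,"hand": 0.05}]}}

```text
time_s: 13.25
ee_pos: [0.5768, 0.023, 0.0485]
tcp_rot: [0.868, 0.496, 0.001, 0.001]
force: [0.3, -0.5, 5.9]
width: 0.011
gripper_force: 72.4
```

```bash
python3 st.py
```

```text
13.25 jig [[18.9 54.3 48.5]] toolx in jig deg 43.696470258916825 F [ 0.3 -0.5  5.9] T [-0.23  0.1   1.42] 0.010996835994589825 72.43187349289656 q6 0.4541523813952046
```

Call:
{"method": "servo_tool", "body": {"rows": [{"tx": 0,"ty": 0,"tz": 0,"turn": -2,"hand": 0.05},{"tx": 0,"ty": 0,"tz": 0,"turn": 0,"hand": 0.5},{"tx": 0,"ty": 0,"tz": 0,"turn": 0,"hand": 0.5},{"tx": 0,"ty": 0,"tz": 0,"turn": 0,"hand": 0.5},{"tx": 0,"ty": 0,"tz": 0,"turn": 0,"hand": 0.5},{"tx": 0,"ty": 0,"tz": 0,"turn": 0,"hand": 0.5},{"tx": 0,"ty": 0,"tz": -0.02,"turn": 0,"hand": 0.5},{"tx": 0,"ty": 0,"tz": -0.03,"turn": 0,"hand": 0.5},{"tx": 0,"ty": 0,"tz": -0.03,"turn": 0,"hand": 0.5},{"tx": 0,"ty": 0,"tz": -0.03,"turn": 0,"hand": 0.5},{"tx": 0,"ty": 0,"tz": -0.03,"turn": 0,"hand": 0.5},{"tx": -0.03,"ty": -0.02,"tz": 0,"turn": 6,"hand": 0.5},{"tx": -0.03,"ty": -0.02,"tz": 0,"turn": -6,"hand": 0.5},{"tx": 0,"ty": 0,"tz": 0,"turn": 0,"hand": 0.5},{"tx": 0,"ty": 0,"tz": 0,"turn": 0,"hand": 0.5}]}}

```text
time_s: 14.5
ee_pos: [0.508, -0.0068, 0.1872]
tcp_rot: [0.861, 0.509, -0.001, -0.001]
force: [0.5, 0.2, -0.4]
width: 0.0424
gripper_force: 0.0
```

```bash
python3 look.py w4; python3 st.py
```

```text
14.5 [ 0.50797507 -0.00681759  0.18720484] [[ 0.481  0.877 -0.002]
 [ 0.877 -0.481  0.   ]
 [-0.    -0.002 -1.   ]] [-0.15  0.28  1.76  0.    1.11  0.35] 0.04237813718959517 [ 0.52089309  0.24437598 -0.38731662]
[[-0.05546964  0.04442561  0.18720484]]
[[337.25187818 135.82911258]
 [320.64301828 229.85501422]
 [234.74367893 144.83260048]]
14.55 jig [[-53.5  44.  187.5]] toolx in jig deg 45.41423059117989 F [ 0.5  0.  -0. ] T [-0.   -0.02 -0.02] 0.04270570602825887 0.0 q6 0.35314391346575325
```

View pics/w4.png

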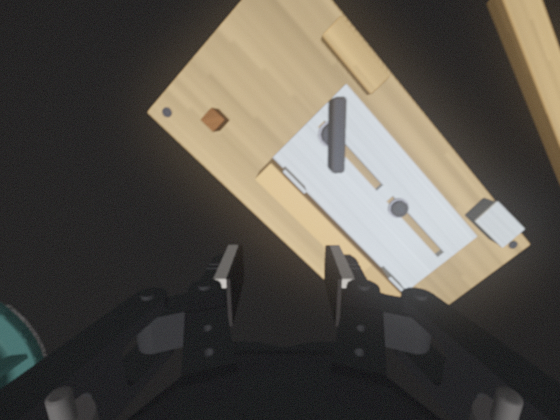

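The wing bar now lies at (338,98)–(337,172), so the nut has turned about 70°. The rail's peg end is at (264,172) and the pin is hidden by the gripper. I'll look once from over the pin end to check contact.

Call:
{"method": "servo_tool", "body": {"rows": [{"tx": -0.022,"ty": 0.022,"tz": -0.005,"turn": 0,"hand": 0.5},{"tx": -0.022,"ty": 0.022,"tz": 0,"turn": 0,"hand": 0.5},{"tx": -0.022,"ty": 0.022,"tz": 0,"turn": 0,"hand": 0.5},{"tx": -0.022,"ty": 0.022,"tz": 0,"turn": 0,"hand": 0.5},{"tx": -0.022,"ty": 0.022,"tz": 0,"turn": 0,"hand": 0.5},{"tx": 0,"ty": 0,"tz": 0,"turn": 0,"hand": 0.5},{"tx": 0,"ty": 0,"tz": 0,"turn": 0,"hand": 0.5},{"tx": 0,"ty": 0,"tz": 0,"turn": 0,"hand": 0.5}]}}

```text
time_s: 15.22
ee_pos: [0.5544, -0.1556, 0.1918]
tcp_rot: [0.86, 0.51, 0.0, -0.001]
force: [0.4, 0.7, 0.2]
width: 0.0424
gripper_force: 0.0
```

```bash
python3 look.py w5; python3 - <<'E'
from h import *
cv2.imwrite("pics/top5.png",grab_frame("top"))
a=cv2.imread("pics/w5.png")[:300,150:450]; cv2.imwrite("pics/w5c.png",cv2.resize(a,None,fx=2,fy=2,interpolation=2))
E
```

```text
15.2167 [ 0.55442051 -0.15555431  0.19176946] [[ 0.481  0.877 -0.001]
 [ 0.877 -0.481  0.001]
 [ 0.001 -0.001 -1.   ]] [-0.39  0.36  1.61  0.    1.17  0.11] 0.04244202344373637 [0.44700495 0.70689604 0.24014232]
[[-0.05130426 -0.11133844  0.19176946]]
[[195.82582715 -10.51014846]
 [192.8684218  109.01376786]
 [ 85.33801182   2.98466113]]
```

View pics/w5c.png

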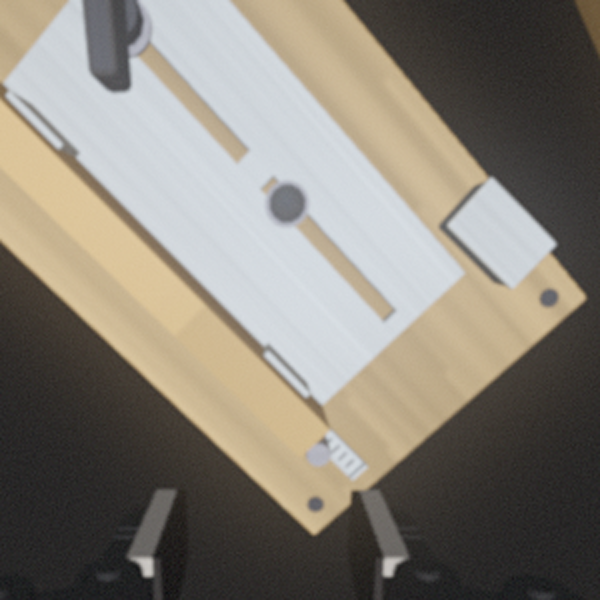

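The crop shows the pin at (318,455) touching the rail's end at (325,430), with the wing bar turned. I'll do one quick numeric check of the foot's edge, then hand in.

```bash
python3 - <<'E'
from h import *
o=np.array([.57345,-.03445]);th=np.radians(15.81)
d=np.load("w5.npz"); C=cam("wrist",d)
f=lambda a:(np.array(a)+.5)/2-.5+[150,0]
print("now foot edge",w2jig(o,th,ray(C,f([(463,272),(325,403)]),.026))*1e3,"bolt",w2jig(o,th,ray(C,f([(549,298),(316,504)]),.018))*1e3)
d=np.load("w2.npz"); C=cam("wrist",d)
print("start",w2jig(o,th,ray(C,[(372,267),(382,86),(295,86)],.026))*1e3,"screws",w2jig(o,th,ray(C,[(260,311),(251,8),(412,8)],.018))*1e3)
E
```

```text
now foot edge [[  59.5144039  -141.47965286   26.        ]
 [ -38.12658727 -142.84645313   26.        ]] bolt [[  85.15354869 -185.99386926   18.        ]
 [ -84.7009089  -186.24036604   18.        ]]
start [[  65.62089109 -114.45321011   26.        ]
 [  58.75190789  106.55638372   26.        ]
 [ -37.22130131  106.80234607   26.        ]] screws [[ -83.74527745 -186.81891211   18.        ]
 [ -84.03407446  184.45993476   18.        ]
 [  85.99685204  184.01740617   18.        ]]
```

```bash
python3 -c "
from rig import *
print(job_done())"
```

```text
the job is handed in; nothing more can be done
None
```

The fence is pushed home against the setting pin's hard stop, at about 12 N including sliding friction. The wing nut is turned about 70° to its stop, the gripper has let go, and the job was handed in at about 15 s; no verdict came back.

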